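# Hold the hinge pin through both barrels for tacking

## Robot

A 6-joint arm with a two-finger parallel gripper is mounted at the origin on the work surface. World frame = base frame: x ahead of the robot, y to its left, z up, the work surface at z = 0. Lengths are in m, angles in rad, forces in N, time in s.
With the tool pointing down it reaches from about 0.375 to 0.75 m from the base axis. Payload 9 kg.
Tool frame: the origin (TCP) lies at the very end of the fingers, on their centre line; the grasp point (between the pads) lies 19 mm behind it; z points along the fingers, y is the line along which they close (so a half turn about z gives the same grasp; the last joint's range is limited). The gripper opens to 85 mm and grips with 20 to 120 N. Pads are 22 mm wide; open, the fingers measure 114 mm over their backs; the gripper's body (76 mm by 85 mm) begins 54 mm behind the grasp point. The pads swing forward as they close: fully open they stand 13 mm farther back than shut.
Start: joints at [1.094, 0.104, 0.097, 1.564, 0, 1.353], TCP at [0.154, 0.58, 0.231] pointing down, gripper open.
Joint ranges: [-2.99, 2.99], [-0.84, 1.86], [-1.1, 1.16], [-1.84, 2.11], [-1.51, 1.56], [-3.14, 3.14]. Speed limits (rad/s): [2.22, 2.22, 2.57, 3.14, 3.14, 3.14].

## Interface

Orientations are given as a rotation vector (axis times angle).
In Python, from cell import env gives the robot as it stands.
- The arm moves only by the tool apply_moves, never from a script. Its argument "rows" is a list of rows, each a list of 7 numbers: the shift along the tool's x, y, z in cm, then the turn, a rotation vector about the tool's x, y, z in rad, then the opening in per cent of the stroke, from 0 (shut) to 100 (fully open). A call has 1 to 10 rows; each row is the pose to reach, as a shift and turn from the pose commanded when the call began, along the tool's axes at that moment; what a row does not reach only later rows make up. A row lasts 1/8 s, in which the tool goes at most 62.5 mm and 10.7 degrees, less where a joint would pass 70% of its speed; a pose out of reach is approached as far as the arm can. A call with a gripper value outside its range is refused whole. The fingers move at their own pace and stop on an object; "grip_force" is the grip in N (left out, the last holds). Time passes only in rows, so rows that repeat a pose let the fingers close. It gives the time, the measured TCP pose, the force, the opening and the grip force at its end, in the units of the state.
- env.read_state(): the state, without advancing time (a new reading comes with each control period).
- env.capture(name): name is "scene" or "top"; returns a dict with "pixels" (400x640x3 uint8, red, green, blue), "camera_matrix" (3x3 intrinsics, pixels), "dist_coeffs" ([k1, k2, p1, p2, k3] as OpenCV has them; the pictures are not rectified), "origin" and "attitude" of the camera in the world. Camera axes: x right, y up, looking along -z (the intrinsics and any distortion apply to the point x, -y, -z); pixel columns grow to the right and rows downward; lengths in m; the calibration is good to about 2 mm. A picture is of the moment at which its call begins. There is no depth.
- env.sign_off(): hands the job in; it is judged then, once.
The state is a dict: "clock": time; "q": joint angles; "joint_velocities": joint speeds; "joint_torque": joint torques, N m; "eef_pos": TCP position; "tcp_rot": TCP orientation; "ft_force": force on the tool from outside, world axes, zero at the start; "wrist_torque": the same for the moment, N m; "finger_gap": finger opening in m; "grip_force": force on a finger pad.
Only numpy, scipy, OpenCV 4.12 (cv2) and the standard library are available. Lean on these libraries where they do the work, as an engineer would, in place of code of your own. Each camera call takes 0.05 s, during which the arm holds its last target. There are 200 camera calls.

## Task

On the welding bench, swing both flaps of the carton right open past upright, lift out the long square-headed hinge pin, and thread it nose down through the upper barrel and then the lower barrel of the hinge jig. Finish while still holding the pin by its head there, steady for tacking: its nose sticks out below the lower barrel and its head hangs clear above the upper barrel, resting on nothing, with the flaps still open. Leave the short round-headed pin in the carton and everything else on the bench where it is.

Things in the scene. Friction and masses are not known exactly. Their poses are not given: they have to be found in the camera images.
- pin: Steel hinge pin, 0.14 to 0.28 kg: square head 22 x 22 x 36 mm tall on a round shank 12 mm in diameter, 96 mm long, its last 12 mm tapering to a 5 mm nose. Origin: centre of the head's underside; z up through the head, shank along -z, x and y square to the head's faces. Starts hanging upright by its head in either of the tray's two holes, faces within 0.15 rad of square to the carton.
- pin_tip (a point): The end of the pin's nose, 96 mm below the pin's origin on its axis.
- stub: The other pin, not wanted: a flat round steel head 32 mm across and 14 mm tall on a 12 mm shank only 45 mm long. Hangs in the other hole of the tray. Origin: centre of the head's underside.
- carton: Cardboard carton, fixed, 150 (x) x 160 (y) x 145 mm tall, walls 5 mm. Origin: centre of its underside, z up, yaw within 0.35 rad. Inside, a fixed tray (top 104 mm above the bench) has two 16 mm round holes at x = 0, y = +42 and -42 mm; the pins' shanks hang in them and their heads stand on the tray. A flap is hinged along the top rim of the +y wall and one along the -y wall.
- flap_left (a joint): Opening angle of the +y flap (cardboard, 146 x 55 x 4 mm), rad: 0 lying shut inwards, 1.57 upright, up to 2.6 folded outwards. Starts ajar at 0.55 to 0.9; stays where it is left (light friction, about 0.02 N m, no spring).
- flap_right (a joint): The same for the -y flap.
- flap_left_edge (a point): Middle of the left flap's free edge, 55 mm from its hinge.
- flap_right_edge (a point): Middle of the right flap's free edge, 55 mm from its hinge.
- flap_left_hinge (a point): Middle of the left flap's hinge line: carton frame (0, 77.5, 145) mm; the line runs along the carton's x.
- flap_right_hinge (a point): Middle of the right flap's hinge line: carton frame (0, -77.5, 145) mm.
- jig: Steel hinge jig, fixed. Base plate 135 x 120 x 10 mm; on its -x side an upright leaf carries two short barrels one above the other. Origin: on the barrels' vertical axis at bench level, z up. Lower barrel 40 to 62 mm, upper 88 to 110 mm above the bench; bores 16 mm in diameter, each flared to 23 mm at its top. Clear space below the lower barrel down to the base plate. Nothing stands above 110 mm.
- upper_mouth (a point): Centre of the upper barrel's top, on the barrels' axis, 110 mm above the bench.
- lower_underside (a point): Centre of the lower barrel's underside, on the barrels' axis, 40 mm above the bench.
- hammer: Bystander: hammer lying flat. Leave alone.
- brush: Bystander: wire brush lying flat. Leave alone.
- spray_can: Bystander: spray can 54 mm in diameter, 170 mm tall. Leave alone.
- jar: Bystander: jar 70 mm in diameter, 70 mm tall. Leave alone.
- magnet: Bystander: red welding magnet, 85 mm long, 86 mm tall, between carton and jig. Leave alone.
- offcut: Bystander: 110 mm length of 40 mm square steel tube. Leave alone.
- tape: Bystander: yellow tape measure case 65 x 35 x 60 mm. Leave alone.
Not all that is in view belongs to the job. There is more than one size of the carton; the job needs the middle-sized.

How it is judged:
By the outcome, as a careful person would: the job done as asked, in the order asked, and still so for the second after the job is handed in, while the arm keeps its last pose, push and grip.
It also fails if it takes over 69 s, if anything falls off the work surface, if the arm or the gripper's body presses on something with over 40 N, if the wrist force passes 120 N, or if a joint passes its speed limit or range.

## Working session

There is one attempt and no reset: what is moved stays moved. The work goes in short steps, Python scripts to look and compute and a tool call to move; the robot and the scene stay as the last step left them, time stands still between calls to the robot, and variables do not carry over. Pictures are saved under pics/ and viewed, at most 10 in all, crops included, and the job is handed in when it is done.

Besides the shell and the picture viewer there is one more tool, called after "Call:" in YAML: its name, and indented under it one key for each argument. apply_moves: Moves the arm, as the interface text tells. Its arguments: {"type":"object","properties":{"rows":{"type":"array"},"grip_force":{"type":"number"}},"required":["rows"]}

```bash
mkdir -p pics; cat > h.py <<'E'
import numpy as np,cv2
from cell import env
from scipy.spatial.transform import Rotation as R
def att(c):
    a=np.array(c["attitude"],float)
    if a.shape==(3,3): return a
    return R.from_rotvec(a).as_matrix() if a.size==3 else R.from_quat(a).as_matrix()
def ray(c,u,v):
    p=cv2.undistortPoints(np.array([[[u,v]]],float),np.array(c["camera_matrix"]),np.array(c["dist_coeffs"]))[0,0]
    return np.array(c["origin"]),att(c)@np.array([p[0],-p[1],-1])
def at_z(c,u,v,z):
    o,d=ray(c,u,v); return o+d*(z-o[2])/d[2]
def proj(c,P):
    P=np.atleast_2d(P); q=(P-np.array(c["origin"]))@att(c); q=q*[1,-1,-1]
    return cv2.projectPoints(q,np.zeros(3),np.zeros(3),np.array(c["camera_matrix"]),np.array(c["dist_coeffs"]))[0][:,0]
def save(c,n): cv2.imwrite("pics/"+n+".png",c["pixels"][:,:,::-1])
E
python3 - <<'E'
from h import *
import pickle
for n in("scene","top"):
    c=env.capture(n); save(c,n+"0"); pickle.dump(c,open(n+"0.pkl","wb")); print(n,c["origin"],c["attitude"],c["camera_matrix"],c["dist_coeffs"])
print(env.read_state())
E
```

```text
scene [ 1.37603028 -0.27978724  1.29339408] [0.55583451 0.39967125 1.20965811] [[481.55996572   0.         326.08422094]
 [  0.         481.55996572 204.66057095]
 [  0.           0.           1.        ]] [0.00792374 0.         0.         0.         0.        ]
top [0.18162488 0.00555091 1.69403809] [ 0.17140713 -0.17839875 -1.6436186 ] [[439.53280442   0.         317.98387555]
 [  0.         439.53280442 195.6551278 ]
 [  0.           0.           1.        ]] [0.0107476 0.        0.        0.        0.       ]
{'clock': 0.1, 'q': array([1.09427281e+00, 1.04660912e-01, 9.65630742e-02, 1.56390857e+00,
       3.72342835e-06, 1.35310455e+00]), 'joint_velocities': array([-0.00070557, -0.00141212,  0.001731  ,  0.00011357, -0.00025719,
       -0.00025057]), 'joint_torque': array([ 7.68484490e-03, -5.58205819e+01,  5.04720247e+01,  1.30779456e-02,
       -2.38457287e-04,  2.73973995e-05]), 'eef_pos': array([0.15341624, 0.57974757, 0.23059643]), 'tcp_rot': array([-4.05384352e-01, -3.11490874e+00,  1.78519546e-03]), 'ft_force': array([0.51773723, 0.42399281, 1.02914051]), 'wrist_torque': array([-0.00511279,  0.01101419, -0.02817813]), 'grip_force': 0.0, 'finger_gap': 0.08528007067434047}
```

View pics/scene0.png

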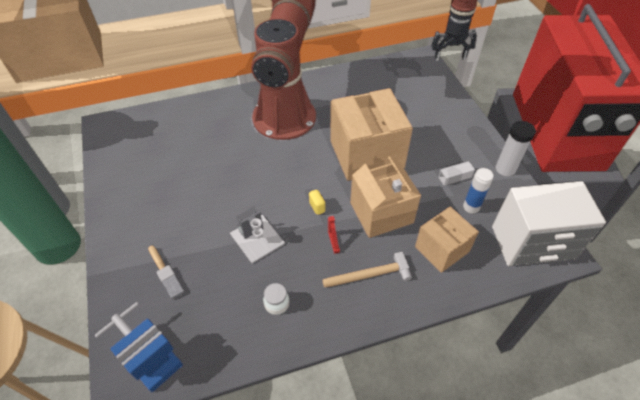

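View pics/top0.png

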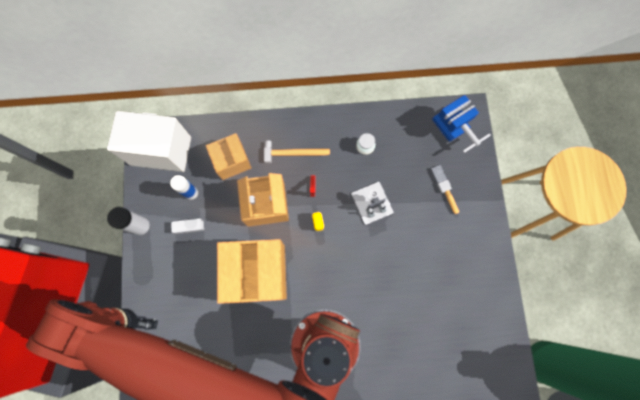

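Cartons: the scene view shows large (370,135), middle (385,197) and small (447,240). In the top view they are at (251,270), (263,198) and (228,155). The middle one lies between the other two in size, so I'll confirm it, along with the jig, in one enlarged crop.

```bash
python3 - <<'E'
from h import *
import pickle
S=pickle.load(open("scene0.pkl","rb"));T=pickle.load(open("top0.pkl","rb"))
def crop(c,u,v,w,h,k): return cv2.resize(c["pixels"][v:v+h,u:u+w,::-1],None,fx=k,fy=k,interpolation=cv2.INTER_CUBIC)
a=crop(S,340,150,80,90,5);b=crop(S,225,200,64,64,5);
d=crop(T,230,165,66,66,6);e=crop(T,345,175,56,56,6)
im=np.zeros((600,800,3),np.uint8)
# 400x? tiles
im[:300,:400]=cv2.resize(S["pixels"][155:239,336:448,::-1],(400,300),interpolation=cv2.INTER_CUBIC)
im[:300,400:]=cv2.resize(S["pixels"][204:264,220:300,::-1],(400,300),interpolation=cv2.INTER_CUBIC)
im[300:,:400]=cv2.resize(T["pixels"][165:231,220:308,::-1],(400,300),interpolation=cv2.INTER_CUBIC)
im[300:,400:]=cv2.resize(T["pixels"][174:234,335:415,::-1],(400,300),interpolation=cv2.INTER_CUBIC)
cv2.imwrite("pics/crop1.png",im)
E
```

```text
(no output)
```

View pics/crop1.png

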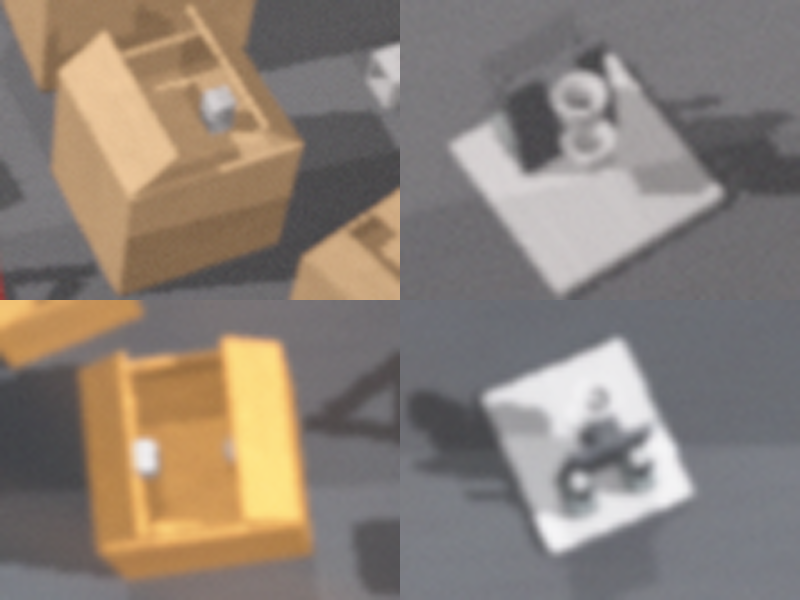

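The confirmed target is the middle carton, scene (385,197) / top (263,198). The square-headed pin shows at scene (397,184) / top (252,200), on the carton's +y side, and the stub is half hidden at top (271,198). Scene shows the upper barrel mouth at (255.6,223) and the lower barrel top at (257.6,232). Next I'll fit the poses.

```bash
cat > fit.py <<'E'
from h import *
import pickle
from scipy.optimize import least_squares
S=pickle.load(open("scene0.pkl","rb"));T=pickle.load(open("top0.pkl","rb"))
fs=lambda p:(336+p[0]*.28,155+p[1]*.28); ft=lambda p:(220+p[0]*.22,165+(p[1]-300)*.22)
fj=lambda p:(220+(p[0]-400)*.2,204+p[1]*.2); fk=lambda p:(335+(p[0]-400)*.2,174+(p[1]-300)*.2)
def fl(s,x,th,r=55): return (x,s*(77.5-r*np.cos(th)),145+r*np.sin(th))
def model(p):
    L,Rr=p[3],p[4]
    s=[(75,-80,145),(75,80,145),(75,-80,0),(75,80,0),(-75,-80,145),fl(-1,-73,Rr),fl(-1,73,Rr),fl(1,-73,L),fl(1,73,L)]
    t=[(-75,80,145),(-75,-80,145),(-75,80,0),(-75,-80,0),(75,80,145),(75,-80,145),fl(1,73,L),fl(1,-73,L),fl(-1,73,Rr),fl(-1,-73,Rr)]
    M=R.from_euler('z',p[2]).as_matrix()
    w=lambda a:np.array(a)/1000@M.T+[p[0],p[1],0]
    return proj(S,w(s)),proj(T,w(t))
os_=np.array([fs(p) for p in[(130,197),(302,147),(122,292),(278,243),(55,72),(108,32),(178,157),(190,8),(265,128)]])
ot=np.array([ft(p) for p in[(98,548),(308,527),(130,580),(313,553),(80,370),(280,340),(122,352),(147,535),(222,337),(245,520)]])
f=lambda p:np.r_[(model(p)[0]-os_).ravel(),(model(p)[1]-ot).ravel()]
g=at_z(S,385,197,.1)
r=least_squares(f,[g[0],g[1],0,.7,.7],loss='soft_l1')
print("carton",r.x.round(4));print(f(r.x).reshape(-1,2).round(1).tolist())
M=R.from_euler('z',r.x[2]).as_matrix()
h=lambda x,y,z:M@[x,y,z]+[r.x[0],r.x[1],0]
for y in(.042,-.042): print("hole",h(0,y,.14).round(4),proj(S,h(0,y,.14)).round(1),proj(T,h(0,y,.14)).round(1))
print("pin meas",at_z(S,*fs((218,92)),.14).round(4),at_z(T,*ft((146,457)),.14).round(4))
print("upper",at_z(S,*fj((578,95)),.11).round(4),at_z(T,*fk((598,397)),.11).round(4))
print("lower",at_z(S,*fj((588,140)),.062).round(4))
for q in[(448,147),(722,190),(615,52)]: print("plate S",at_z(S,*fj(q),.01).round(3))
for q in[(482,393),(622,338),(694,492),(552,555)]: print("plate T",at_z(T,*fk(q),.01).round(3))
s=env.read_state();print(R.from_rotvec(s["tcp_rot"]).as_matrix().round(3).tolist())
E
python3 fit.py
```

```text
carton [0.5428 0.1877 0.0629 0.7747 0.714 ]
[[-0.4, 0.0], [-0.5, -1.7], [-1.7, 0.2], [-0.9, -1.3], [0.3, -1.0], [-0.6, -1.0], [0.6, -1.1], [-1.8, -1.3], [-1.0, -0.8], [0.2, -0.1], [-1.5, -1.7], [-0.4, -0.9], [0.2, -0.8], [-0.1, -1.1], [-0.6, -0.6], [0.4, -1.0], [-0.6, -1.3], [-0.8, -0.4], [-1.0, -0.8]]
hole [0.5401 0.2296 0.14  ] [[397.4 181.3]] [[250.3 198. ]]
hole [0.5454 0.1458 0.14  ] [[372.8 189.1]] [[273.3 194.8]]
pin meas [0.5378 0.2295 0.14  ] [0.5339 0.2233 0.14  ]
upper [ 0.5364 -0.2229  0.11  ] [ 0.5274 -0.2249  0.11  ]
lower [ 0.5369 -0.2224  0.062 ]
plate S [ 0.479 -0.306  0.01 ]
plate S [ 0.564 -0.149  0.01 ]
plate S [ 0.44  -0.187  0.01 ]
plate T [ 0.56  -0.149  0.01 ]
plate T [ 0.595 -0.264  0.01 ]
plate T [ 0.468 -0.306  0.01 ]
plate T [ 0.427 -0.191  0.01 ]
[[-0.967, 0.256, -0.001], [0.256, 0.967, -0.001], [0.0, -0.001, -1.0]]
```

```bash
sed -i 's/^fs=.*/fs=lambda p:(335.64+p[0]*.28,154.64+p[1]*.28); ft=lambda p:(219.61+p[0]*.22,164.61+(p[1]-300)*.22)/; s/^fj=.*/fj=lambda p:(219.6+(p[0]-400)*.2,203.6+p[1]*.2); fk=lambda p:(334.6+(p[0]-400)*.2,173.6+(p[1]-300)*.2)/' fit.py
cat >> h.py <<'E'
def shift(P,yaw):
    "rows' shift (cm) and turn to TCP P with tool down, tool y at yaw"
    s=env.read_state(); A=R.from_rotvec(s["tcp_rot"]); c,n=np.cos(yaw),np.sin(yaw)
    B=R.from_matrix(np.array([[-n,c,0],[c,n,0],[0,0,-1.]]))
    print("t",s["clock"],"shift",((A.inv().apply(np.array(P)-s["eef_pos"]))*100).round(2),"turn",(A.inv()*B).as_rotvec().round(3),"q",s["q"].round(2))
E
python3 fit.py
python3 - <<'E'
from h import *
shift([.542,.188,.30],.063); shift([.542,.188,.165],.063)
E
```

```text
carton [0.5428 0.1881 0.0588 0.7848 0.7425]
[[-0.0, 0.3], [-0.1, -1.2], [-1.4, 0.5], [-0.4, -0.8], [0.9, -0.8], [-0.4, -0.8], [0.7, -0.9], [-1.1, -1.1], [-0.4, -0.5], [0.4, 0.3], [-1.3, -1.3], [-0.2, -0.6], [0.4, -0.3], [0.2, -0.9], [-0.2, -0.1], [0.6, -0.7], [-0.6, -0.9], [-0.2, -0.1], [-0.5, -0.5]]
hole [0.5404 0.23   0.14  ] [[397.5 181.3]] [[250.2 197.9]]
hole [0.5453 0.1462 0.14  ] [[372.9 189. ]] [[273.2 194.8]]
pin meas [0.5362 0.229  0.14  ] [0.5355 0.2246 0.14  ]
upper [ 0.5346 -0.2237  0.11  ] [ 0.529  -0.2236  0.11  ]
lower [ 0.5351 -0.2232  0.062 ]
plate S [ 0.477 -0.307  0.01 ]
plate S [ 0.562 -0.149  0.01 ]
plate S [ 0.438 -0.188  0.01 ]
plate T [ 0.562 -0.148  0.01 ]
plate T [ 0.597 -0.262  0.01 ]
plate T [ 0.47  -0.304  0.01 ]
plate T [ 0.429 -0.189  0.01 ]
[[-0.967, 0.256, -0.001], [0.256, 0.967, -0.001], [0.0, -0.001, -1.0]]
t 0.1 shift [-47.59 -27.93  -6.92] turn [-1.000e-03  1.000e-03  1.249e+00] q [1.09 0.1  0.1  1.56 0.   1.35]
t 0.1 shift [-47.59 -27.92   6.58] turn [-1.000e-03  1.000e-03  1.249e+00] q [1.09 0.1  0.1  1.56 0.   1.35]
```

Call:
apply_moves:
  rows:
    - [0, 0, -6, 0, 0, 0, 50]
    - [-2, -1, -10, 0, 0, 0.1, 0]
    - [-47.6, -27.9, -10, 0, 0, 1.25, 0]
    - [-47.6, -27.9, -10, 0, 0, 1.25, 0]
    - [-47.6, -27.9, -10, 0, 0, 1.25, 0]
    - [-47.6, -27.9, -10, 0, 0, 1.25, 0]
    - [-47.6, -27.9, -10, 0, 0, 1.25, 0]
    - [-47.6, -27.9, -10, 0, 0, 1.25, 0]
    - [-47.6, -27.9, -10, 0, 0, 1.25, 0]
    - [-47.6, -27.9, -10, 0, 0, 1.25, 0]

```text
clock: 1.35
eef_pos: [0.5227, 0.2077, 0.331]
tcp_rot: [-2.152, -2.288, -0.0]
ft_force: [1.1, 0.3, -0.1]
finger_gap: -0.0004
grip_force: 0.0
```

Call:
apply_moves:
  rows:
    - [0, 0, 0, 0, 0, 0, 0]
    - [0, 0, 0, 0, 0, 0, 0]
    - [0, 0, 0, 0, 0, 0, 0]
    - [0, 0, 0, 0, 0, 0, 0]

```text
clock: 1.85
eef_pos: [0.521, 0.2104, 0.3316]
tcp_rot: [2.149, 2.291, 0.001]
ft_force: [0.3, 0.5, -0.0]
finger_gap: -0.0
grip_force: 0.0
```

```bash
python3 - <<'E'
from h import *
shift([.542,.188,.165],.06);print(env.read_state()["finger_gap"])
E
```

```text
t 1.85 shift [-2.38  1.94 16.67] turn [ 0.001 -0.     0.004] q [0.15 0.04 0.21 1.74 0.   1.66]
-2.240219630562437e-05
```

Call:
apply_moves:
  rows:
    - [-2.4, 1.9, 0, 0, 0, 0, 0]
    - [-2.4, 1.9, 6, 0, 0, 0, 0]
    - [-2.4, 1.9, 12, 0, 0, 0, 0]
    - [-2.4, 1.9, 15, 0, 0, 0, 0]
    - [-2.4, 1.9, 16.7, 0, 0, 0, 0]
    - [-2.4, 1.9, 16.7, 0, 0, 0, 0]

```text
clock: 2.6
eef_pos: [0.5416, 0.187, 0.164]
tcp_rot: [-2.15, -2.29, 0.001]
ft_force: [0.2, -0.4, 0.4]
finger_gap: -0.0001
grip_force: 0.0
```

Call:
apply_moves:
  rows:
    - [1.5, 0, 0, 0, 0, 0, 0]
    - [3, 0, 0, 0, 0, 0, 0]
    - [4.5, 0, 0, 0, 0, 0, 0]
    - [5.5, 0, 0, 0, 0, 0, 0]
    - [6.5, 0, 0, 0, 0, 0, 0]
    - [7.3, 0, 0, 0, 0, 0, 0]
    - [8, 0, 0, 0, 0, 0, 0]
    - [8.5, 0, 0, 0, 0, 0, 0]
    - [9, 0, 0, 0, 0, 0, 0]
    - [9, 0, 0, 0, 0, 0, 0]

```text
clock: 3.85
eef_pos: [0.5365, 0.2769, 0.1643]
tcp_rot: [-2.151, -2.289, -0.0]
ft_force: [0.2, 0.2, 0.1]
finger_gap: 0.0005
grip_force: 0.0
```

Call:
apply_moves:
  rows:
    - [-4, 0, -0.2, 0, 0, 0, 0]
    - [-9, 0, 0, 0, 0, 0, 0]
    - [-12, 0, 0, 0, 0, 0, 0]
    - [-13.5, 0, 0, 0, 0, 0, 0]
    - [-14.5, 0, 0, 0, 0, 0, 0]
    - [-15.5, 0, 0, 0, 0, 0, 0]
    - [-16.3, 0, 0, 0, 0, 0, 0]
    - [-17, 0, 0, 0, 0, 0, 0]
    - [-18, 0, 0, 0, 0, 0, 0]
    - [-18, 0, 0, 0, 0, 0, 0]

```text
clock: 5.1
eef_pos: [0.5478, 0.0961, 0.1643]
tcp_rot: [2.152, 2.288, -0.0]
ft_force: [0.4, 0.3, 0.8]
finger_gap: -0.0004
grip_force: 0.0
```

Call:
apply_moves:
  rows:
    - [3, 0, -1, 0, 0, 0, 0]
    - [5, 0, -6, 0, 0, 0, 0]
    - [9, 0, -12, 0, 0, 0, 0]
    - [13, 0, -15, 0, 0, 0, 50]
    - [13, 0, -15, 0, 0, 0, 70]
    - [13, 0, -15, 0, 0, 0, 70]
    - [13, 0, -15, 0, 0, 0, 70]

```text
clock: 5.98
eef_pos: [0.5393, 0.2257, 0.3129]
tcp_rot: [-2.152, -2.287, 0.003]
ft_force: [0.0, 0.1, 0.3]
finger_gap: 0.0599
grip_force: 0.0
```

```bash
python3 - <<'E'
from h import *
import pickle
S=env.capture("scene");T=env.capture("top")
pickle.dump((S,T),open("c1.pkl","wb"))
im=np.zeros((600,800,3),np.uint8)
im[:300,:]=cv2.resize(S["pixels"][155:233,310:518,::-1],(800,300),interpolation=cv2.INTER_CUBIC)
im[300:]=cv2.resize(T["pixels"][160:232,170:362,::-1],(800,300),interpolation=cv2.INTER_CUBIC)
cv2.imwrite("pics/crop2.png",im)
E
```

```text
(no output)
```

View pics/crop2.png

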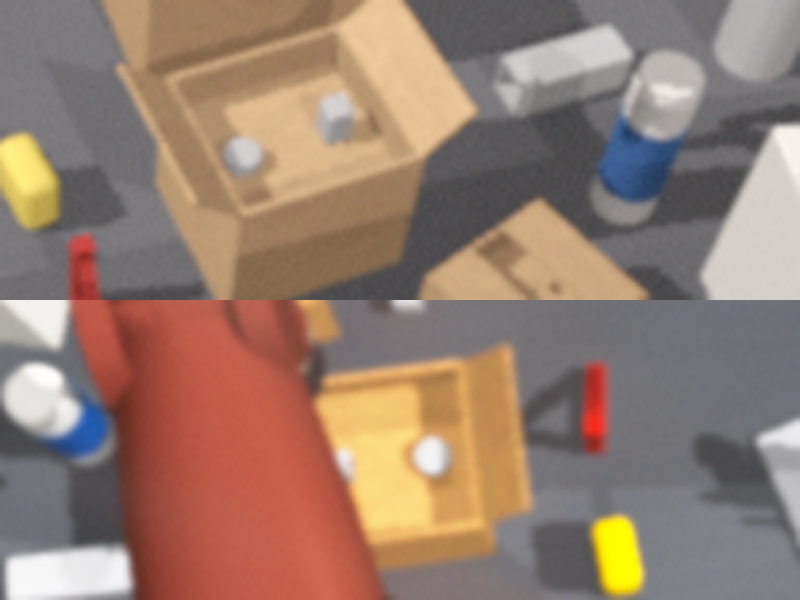

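Both flaps stand well past upright. The square pin's head top is at crop (338,102), which is scene (397.5,181.2) and matches the left hole's projection (397.5,181.3). The stub is in the other hole, so the grasp point is (0.5404, 0.230).

```bash
python3 - <<'E'
from h import *
shift([.5404,.230,.113],.059)
E
```

```text
t 6.075 shift [ 0.42  0.16 20.02] turn [-0.002  0.     0.002] q [ 0.17  0.1   0.24  1.72 -0.    1.68]
```

Call:
apply_moves:
  rows:
    - [0.4, 0.2, 5, 0, 0, 0, 70]
    - [0.4, 0.2, 10, 0, 0, 0, 70]
    - [0.4, 0.2, 14, 0, 0, 0, 70]
    - [0.4, 0.2, 17, 0, 0, 0, 70]
    - [0.4, 0.2, 19, 0, 0, 0, 70]
    - [0.4, 0.2, 20, 0, 0, 0, 70]
    - [0.4, 0.2, 20, 0, 0, 0, 50]
  grip_force: 60

```text
clock: 6.95
eef_pos: [0.5413, 0.2306, 0.1143]
tcp_rot: [-2.152, -2.289, 0.0]
ft_force: [0.3, 0.0, -0.3]
finger_gap: 0.0437
grip_force: 0.0
```

Call:
apply_moves:
  rows:
    - [0, 0, 0, 0, 0, 0, 35]
    - [0, 0, 0, 0, 0, 0, 25]
    - [0, 0, 0, 0, 0, 0, 10]
    - [0, 0, 0, 0, 0, 0, 0]
    - [0, 0, 0, 0, 0, 0, 0]
    - [0, 0, 0, 0, 0, 0, 0]
    - [0, 0, 0, 0, 0, 0, 0]
    - [0, 0, 0, 0, 0, 0, 0]

```text
clock: 7.95
eef_pos: [0.5421, 0.2309, 0.1157]
tcp_rot: [2.151, 2.288, 0.003]
ft_force: [-0.8, -0.9, 6.3]
finger_gap: 0.0212
grip_force: 59.1
```

Call:
apply_moves:
  rows:
    - [0, 0, -0.5, 0, 0, 0, 0]
    - [0, 0, -1, 0, 0, 0, 0]
    - [0, 0, -2, 0, 0, 0, 0]
    - [0, 0, -4, 0, 0, 0, 0]
    - [0, 0, -7, 0, 0, 0, 0]
    - [0, 0, -11, 0, 0, 0, 0]
    - [0, 0, -15, 0, 0, 0, 0]
    - [0, 0, -19, 0, 0, 0, 0]
    - [0, 0, -22, 0, 0, 0, 0]
    - [0, 0, -22, 0, 0, 0, 0]

```text
clock: 9.2
eef_pos: [0.5422, 0.2309, 0.3381]
tcp_rot: [2.149, 2.287, 0.007]
ft_force: [0.5, 0.4, -1.7]
finger_gap: 0.0211
grip_force: 59.0
```

```bash
python3 - <<'E'
from h import *
s=env.read_state();print(s["ft_force"],s["wrist_torque"],s["finger_gap"])
shift([.533,-.2235,.335],.059);shift([.533,-.2235,.335],-.33)
E
```

```text
[ 0.49638932  0.41881568 -1.7448117 ] [ 0.04533211 -0.061505   -0.01755842] 0.021117230416114588
t 9.2 shift [-45.3   -3.74   0.26] turn [ 0.005 -0.001  0.003] q [0.18 0.12 0.31 1.76 0.   1.69]
t 9.2 shift [-45.3   -3.74   0.26] turn [ 0.005 -0.002  0.392] q [0.18 0.12 0.31 1.76 0.   1.69]
```

Call:
apply_moves:
  rows:
    - [-2, 0, 0, 0, 0, 0, 0]
    - [-6, -0.5, 0, 0, 0, 0, 0]
    - [-11, -1, 0, 0, 0, 0, 0]
    - [-17, -1.5, 0, 0, 0, 0, 0]
    - [-23, -2, 0, 0, 0, 0, 0]
    - [-29, -2.5, 0, 0, 0, 0, 0]
    - [-35, -3, 0, 0, 0, 0, 0]
    - [-40, -3.5, 0, 0, 0, 0, 0]
    - [-43.5, -3.7, 0, 0, 0, 0, 0]
    - [-45.3, -3.7, 0, 0, 0, 0, 0]

```text
clock: 10.45
eef_pos: [0.5313, -0.2259, 0.3328]
tcp_rot: [-2.153, -2.285, 0.001]
ft_force: [1.0, 0.4, -1.3]
finger_gap: 0.0207
grip_force: 58.9
```

Call:
apply_moves:
  rows:
    - [0, 0, 1, 0, 0, 0, 0]
    - [0, 0, 3, 0, 0, 0, 0]
    - [0, 0, 6, 0, 0, 0, 0]
    - [0, 0, 8, 0, 0, 0, 0]
    - [0, 0, 9, 0, 0, 0, 0]
    - [0, 0, 9, 0, 0, 0, 0]
    - [0, 0, 9, 0, 0, 0, 0]

```text
clock: 11.32
eef_pos: [0.5328, -0.2236, 0.2452]
tcp_rot: [2.15, 2.289, 0.0]
ft_force: [-0.1, -0.2, -2.1]
finger_gap: 0.0211
grip_force: 59.0
```

```bash
cat > look.py <<'E'
from h import *
import pickle,sys
n=sys.argv[1]
S=env.capture("scene");T=env.capture("top");s=env.read_state()
pickle.dump((S,T,s),open(n+".pkl","wb"))
P=s["eef_pos"];A=R.from_rotvec(s["tcp_rot"]).as_matrix();print(P.round(4),A[:,2].round(4),s["ft_force"].round(1))
im=np.zeros((600,800,3),np.uint8)
a,b=[int(v) for v in proj(S,P+[0,0,-.07])[0]-[29,50]]; c,d=[int(v) for v in proj(T,P+[0,0,-.07])[0]-[29,42]]
im[:,:400]=cv2.resize(S["pixels"][b:b+87,a:a+58,::-1],(400,600),interpolation=cv2.INTER_CUBIC)
im[:,400:]=cv2.resize(T["pixels"][d:d+87,c:c+58,::-1],(400,600),interpolation=cv2.INTER_CUBIC)
cv2.imwrite("pics/"+n+".png",im);print("offS",a,b,"offT",c,d,"k 6.897")
E
python3 look.py j1
```

```text
[ 0.5328 -0.2238  0.2453] [ 1.3e-03 -8.0e-04 -1.0e+00] [-0.2 -0.  -1.2]
offS 223 159 offT 347 145 k 6.897
```

View pics/j1.png

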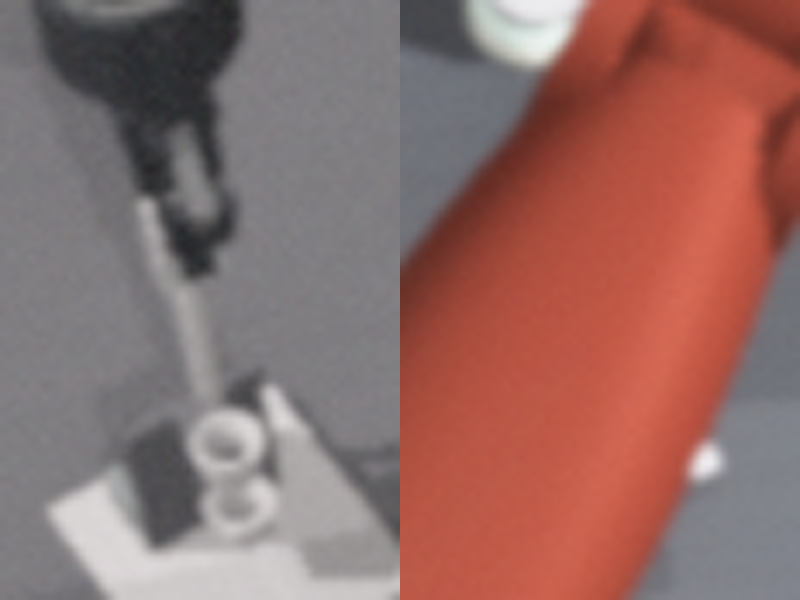

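The pin is held, with its nose just above the upper barrel ring at crop (227,440). I'll measure both more exactly from averaged frames.

```bash
cat > meas.py <<'E'
from h import *
from scipy.ndimage import map_coordinates,gaussian_filter1d
from scipy.optimize import least_squares
S=None;acc=0
for i in range(8):
    S=env.capture("scene");acc=acc+S["pixels"].astype(float).mean(2)
G=acc/8;np.save("G.npy",G)
s=env.read_state();P=s["eef_pos"];print("tcp",P.round(4),s["clock"])
smp=lambda uv:map_coordinates(G,[uv[:,1],uv[:,0]],order=3)
# ring
ang=np.radians(np.arange(0,360,10))
t=np.linspace(-.008,.008,65)
def ring(c,z,r0,sign,sel):
    pts=[];A=[]
    for a in ang:
        if not sel(a): continue
        d=np.array([np.cos(a),np.sin(a),0]);W=np.array([c[0],c[1],z])+(r0+t)[:,None]*d
        g=np.gradient(gaussian_filter1d(smp(proj(S,W)),3))*sign
        k=g.argmax(); pts.append(W[k,:2]);A.append(g[k])
    pts=np.array(pts)
    q=least_squares(lambda p:np.hypot(*(pts-p[:2]).T)-p[2],[*c,r0],loss='soft_l1',f_scale=.0005)
    print("ring r0",r0,q.x.round(4),"res mm",(q.fun*1000).round(1).tolist())
c=np.array([.534,-.2235])
ring(c,.11,.016,-1,lambda a:True)
ring(c,.11,.0115,1,lambda a:True)
# shank
zu=P[2]-.0117
for z in np.arange(zu-.085,zu-.015,.01):
    o=np.array([P[0],P[1],z]); v=o-S["origin"]; e=np.cross(v,[0,0,1.]);e/=np.linalg.norm(e)
    tt=np.linspace(-.014,.014,113); I=gaussian_filter1d(smp(proj(S,o+tt[:,None]*e)),3);g=np.gradient(I)
    print("z",round(z,3),"edges mm",(tt[g.argmax()]*1000).round(1),(tt[g.argmin()]*1000).round(1),"mid",((tt[g.argmax()]+tt[g.argmin()])*500).round(2))
print("e",e.round(3))
# tip profile along axis
zz=np.arange(zu-.115,zu-.08,.002); print(list(zip(zz.round(3),smp(proj(S,np.c_[np.full(len(zz),P[0]),np.full(len(zz),P[1]),zz])).round(0))))
print(proj(S,[[P[0],P[1],zu],[P[0],P[1],zu-.096]]).round(1).tolist())
E
python3 meas.py
```

```text
tcp [ 0.5325 -0.2238  0.2443] 11.825
ring r0 0.016 [ 0.5345 -0.2237  0.017 ] res mm [-0.4, -0.1, 0.2, 1.0, 1.3, 0.4, -0.0, -0.4, -0.9, -1.0, -0.7, -0.4, 0.2, 0.5, 0.5, 0.8, 1.0, 0.3, -0.2, -0.0, -0.1, -0.4, -0.5, -0.6, 0.4, 0.3, -0.1, -0.1, -0.2, -0.3, 0.1, 0.8, 2.8, 3.5, -1.7, -1.5]
ring r0 0.0115 [ 0.5366 -0.2246  0.0081] res mm [0.1, 0.7, 0.8, 0.8, 0.5, 0.6, 0.3, 0.3, -0.2, -0.5, -0.6, -0.6, -0.6, -0.4, -0.3, -0.2, -0.2, -0.3, -0.1, -0.3, 0.3, 1.9, 2.1, 1.7, 1.2, 1.0, 0.5, -0.0, -0.3, -0.2, -0.4, -0.8, -0.5, -0.4, -0.4, -0.3]
z 0.148 edges mm -8.8 3.5 mid -2.62
z 0.158 edges mm -9.3 2.5 mid -3.38
z 0.168 edges mm -9.3 -0.5 mid -4.88
z 0.178 edges mm -9.3 2.0 mid -3.63
z 0.188 edges mm -9.5 -0.8 mid -5.12
z 0.198 edges mm -9.3 -1.2 mid -5.25
z 0.208 edges mm -9.8 -1.0 mid -5.38
z 0.218 edges mm -12.5 -0.3 mid -6.38
e [ 0.066  0.998 -0.   ]
[(np.float64(0.118), np.float64(182.0)), (np.float64(0.12), np.float64(187.0)), (np.float64(0.122), np.float64(192.0)), (np.float64(0.124), np.float64(195.0)), (np.float64(0.126), np.float64(193.0)), (np.float64(0.128), np.float64(184.0)), (np.float64(0.13), np.float64(171.0)), (np.float64(0.132), np.float64(156.0)), (np.float64(0.134), np.float64(144.0)), (np.float64(0.136), np.float64(136.0)), (np.float64(0.138), np.float64(133.0)), (np.float64(0.14), np.float64(134.0)), (np.float64(0.142), np.float64(137.0)), (np.float64(0.144), np.float64(139.0)), (np.float64(0.146), np.float64(140.0)), (np.float64(0.148), np.float64(141.0)), (np.float64(0.15), np.float64(141.0)), (np.float64(0.152), np.float64(141.0))]
[[249.9, 196.9], [254.0, 216.9]]
```

Call:
apply_moves:
  rows:
    - [0.3, 0.2, 0, 0, 0, 0, 0]
    - [0.3, 0.2, 0.5, 0, 0, 0, 0]
    - [0.3, 0.2, 1.2, 0, 0, 0, 0]
    - [0.3, 0.2, 1.2, 0, 0, 0, 0]
    - [0.3, 0.2, 1.2, 0, 0, 0, 0]

```text
clock: 12.45
eef_pos: [0.5342, -0.2206, 0.2322]
tcp_rot: [-2.151, -2.289, -0.0]
ft_force: [0.0, 0.2, -1.0]
finger_gap: 0.021
grip_force: 59.0
```

```bash
python3 meas.py | grep -v "0.0115"; python3 - <<'E'
import numpy as np,cv2
G=np.load('G.npy')
cv2.imwrite('pics/j2.png',cv2.resize(np.clip(G[185:250,225:290],0,255).astype(np.uint8),(600,600),interpolation=cv2.INTER_CUBIC))
E
```

```text
tcp [ 0.5343 -0.2206  0.2324] 12.85
ring r0 0.016 [ 0.5345 -0.2238  0.0169] res mm [-0.7, -0.2, 0.2, 1.0, 1.3, 0.5, 0.1, -0.3, -0.7, -0.9, -0.6, -0.2, 0.3, 0.6, 0.7, 0.4, -0.8, -6.6, 0.4, 1.1, 0.5, -0.3, -0.4, -0.5, 0.4, 0.3, -0.1, -0.2, -0.3, -0.4, 0.1, 0.8, 3.2, 3.5, -1.8, -1.5]
z 0.136 edges mm 12.8 4.0 mid 8.38
z 0.146 edges mm -8.8 4.5 mid -2.13
z 0.156 edges mm -8.8 2.8 mid -3.0
z 0.166 edges mm -9.3 1.5 mid -3.88
z 0.176 edges mm -8.8 -1.0 mid -4.88
z 0.186 edges mm -9.0 0.5 mid -4.25
z 0.196 edges mm -9.3 -1.2 mid -5.25
z 0.206 edges mm -12.5 -1.7 mid -7.12
e [ 0.07   0.998 -0.   ]
[(np.float64(0.106), np.float64(146.0)), (np.float64(0.108), np.float64(156.0)), (np.float64(0.11), np.float64(163.0)), (np.float64(0.112), np.float64(170.0)), (np.float64(0.114), np.float64(176.0)), (np.float64(0.116), np.float64(181.0)), (np.float64(0.118), np.float64(182.0)), (np.float64(0.12), np.float64(180.0)), (np.float64(0.122), np.float64(175.0)), (np.float64(0.124), np.float64(170.0)), (np.float64(0.126), np.float64(164.0)), (np.float64(0.128), np.float64(158.0)), (np.float64(0.13), np.float64(152.0)), (np.float64(0.132), np.float64(147.0)), (np.float64(0.134), np.float64(143.0)), (np.float64(0.136), np.float64(142.0)), (np.float64(0.138), np.float64(141.0)), (np.float64(0.14), np.float64(141.0))]
[[251.7, 199.8], [255.6, 219.4]]
```

View pics/j2.png

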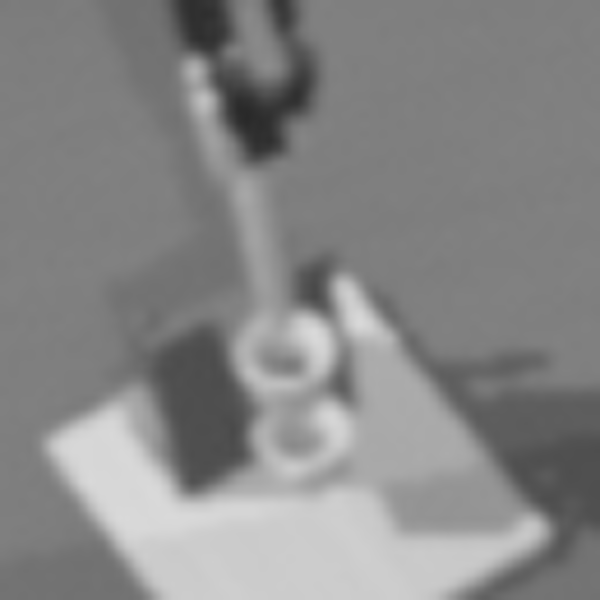

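Call:
apply_moves:
  rows:
    - [0.1, 0, 0.5, 0, 0, 0, 0]
    - [0.1, 0, 1, 0, 0, 0, 0]
    - [0.1, 0, 1.5, 0, 0, 0, 0]
    - [0.1, 0, 1.8, 0, 0, 0, 0]
    - [0.1, 0, 2.1, 0, 0, 0, 0]
    - [0.1, 0, 2.1, 0, 0, 0, 0]

```text
clock: 13.6
eef_pos: [0.5341, -0.2196, 0.2111]
tcp_rot: [-2.151, -2.289, -0.0]
ft_force: [1.0, 0.4, -1.7]
finger_gap: 0.021
grip_force: 59.0
```

Call:
apply_moves:
  rows:
    - [0, 0, 0.3, 0, 0, 0, 0]
    - [0, 0, 0.6, 0, 0, 0, 0]
    - [0, 0, 0.9, 0, 0, 0, 0]
    - [0, 0, 1.2, 0, 0, 0, 0]
    - [0, 0, 1.2, 0, 0, 0, 0]
    - [0, 0, 1.2, 0, 0, 0, 0]

```text
clock: 14.35
eef_pos: [0.5342, -0.2196, 0.1993]
tcp_rot: [2.152, 2.289, 0.0]
ft_force: [0.4, -1.0, -1.1]
finger_gap: 0.021
grip_force: 59.0
```

Call:
apply_moves:
  rows:
    - [0, 0, 0.4, 0, 0, 0, 0]
    - [0, 0, 0.8, 0, 0, 0, 0]
    - [0, 0, 1.2, 0, 0, 0, 0]
    - [0, 0, 1.6, 0, 0, 0, 0]
    - [0, 0, 2, 0, 0, 0, 0]
    - [0, 0, 2, 0, 0, 0, 0]

```text
clock: 15.1
eef_pos: [0.534, -0.2194, 0.1788]
tcp_rot: [-2.151, -2.289, 0.0]
ft_force: [0.0, -0.5, -1.2]
finger_gap: 0.0204
grip_force: 58.9
```

Call:
apply_moves:
  rows:
    - [0, 0, 0.4, 0, 0, 0, 0]
    - [0, 0, 0.8, 0, 0, 0, 0]
    - [0, 0, 1.2, 0, 0, 0, 0]
    - [0, 0, 1.2, 0, 0, 0, 0]

```text
clock: 15.6
eef_pos: [0.534, -0.2194, 0.1668]
tcp_rot: [-2.151, -2.289, -0.0]
ft_force: [0.4, -0.2, -1.2]
finger_gap: 0.0208
grip_force: 58.9
```

Call:
apply_moves:
  rows:
    - [0, 0, 0.3, 0, 0, 0, 0]
    - [0, 0, 0.6, 0, 0, 0, 0]
    - [0, 0, 0.9, 0, 0, 0, 0]
    - [0, 0, 0.9, 0, 0, 0, 0]

```text
clock: 16.1
eef_pos: [0.5341, -0.2194, 0.1579]
tcp_rot: [-2.151, -2.289, -0.0]
ft_force: [0.4, -0.8, -1.9]
finger_gap: 0.0207
grip_force: 58.9
```

Call:
apply_moves:
  rows:
    - [0, 0, 0.4, 0, 0, 0, 0]
    - [0, 0, 0.8, 0, 0, 0, 0]
    - [0, 0, 1.2, 0, 0, 0, 0]
    - [0, 0, 1.2, 0, 0, 0, 0]

```text
clock: 16.6
eef_pos: [0.5341, -0.2194, 0.1457]
tcp_rot: [-2.151, -2.289, -0.0]
ft_force: [0.3, -0.7, -0.5]
finger_gap: 0.0208
grip_force: 58.9
```

Call:
apply_moves:
  rows:
    - [0, 0, 0.3, 0, 0, 0, 0]
    - [0, 0, 0.6, 0, 0, 0, 0]
    - [0, 0, 0.9, 0, 0, 0, 0]
    - [0, 0, 1.1, 0, 0, 0, 0]
    - [0, 0, 1.1, 0, 0, 0, 0]
    - [0, 0, 1.1, 0, 0, 0, 0]

```text
clock: 17.35
eef_pos: [0.5342, -0.2195, 0.1352]
tcp_rot: [-2.151, -2.289, -0.0]
ft_force: [-1.3, -0.5, -1.5]
finger_gap: 0.0209
grip_force: 58.9
```

```bash
python3 meas.py | grep tcp; python3 - <<'E'
from h import *
import pickle
S=env.capture("scene");T=env.capture("top");s=env.read_state();print(s["ft_force"],s["wrist_torque"],s["finger_gap"])
G=np.load('G.npy')
im=np.zeros((600,800,3),np.uint8)
im[:,:400]=cv2.resize(np.clip(G[185:260,230:280],0,255).astype(np.uint8),(400,600),interpolation=cv2.INTER_CUBIC)[...,None]
im[:300,400:]=cv2.resize(S["pixels"][140:260,260:420,::-1],(400,300),interpolation=cv2.INTER_CUBIC)
im[300:,400:]=cv2.resize(T["pixels"][120:270,220:420,::-1],(400,300),interpolation=cv2.INTER_CUBIC)
cv2.imwrite('pics/j3.png',im)
E
```

```text
tcp [ 0.5342 -0.2195  0.1353] 17.75
[-1.5883168   0.12837496 -1.47161674] [-0.00921186  0.28163619 -0.02055756] 0.020812093000995166
```

View pics/j3.png

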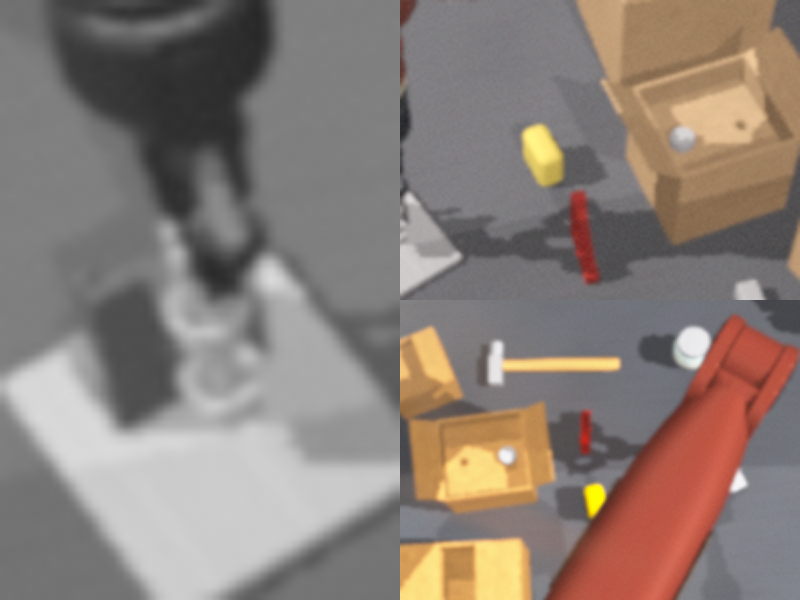

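Call:
apply_moves:
  rows:
    - [0, -0.05, 0, 0, 0, 0, 0]
    - [0, -0.1, 0, 0, 0, 0, 0]
    - [0, -0.1, 0, 0, 0, 0, 0]
    - [0, -0.1, 0, 0, 0, 0, 0]
    - [0, -0.1, 0, 0, 0, 0, 0]

```text
clock: 18.48
eef_pos: [0.5333, -0.2197, 0.1353]
tcp_rot: [2.152, 2.289, 0.0]
ft_force: [-1.1, 1.0, -1.1]
finger_gap: 0.0213
grip_force: 58.9
```

```bash
python3 - <<'E'
from h import *
s=env.read_state();print(s["eef_pos"],s["ft_force"],s["wrist_torque"],s["finger_gap"],s["clock"])
E
```

```text
[ 0.53326471 -0.21965127  0.13529286] [-1.11498397  0.96852387 -1.07390817] [-0.0251926  -0.05553606 -0.05560151] 0.021262408929245583 18.475
```

```bash
python3 -c "
from cell import env
print(env.sign_off())"
```

```text
the job is handed in; nothing more can be done
None
```

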